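# Free the swollen plug from the plaster mould

## Robot

A 6-joint arm with a two-finger parallel gripper is mounted at the origin on a cart in front of the work surface, level with it; the furniture and walls round the work are solid. World frame = base frame: x ahead of the robot, y to its left, z up, the work surface at z = 0. Lengths are in m, angles in rad, forces in N, time in s.
With the tool pointing down it reaches from about 0.225 to 0.875 m from the base axis. Payload 3.4 kg.
Tool frame: the origin (TCP) lies between the finger pads; the fingertips stand 25 mm ahead of it and the grasp point (between the pads) lies 6 mm ahead of it (manip.tips_ahead is the distance from the TCP to the fingertips, in m); z points along the fingers, x is the direction in which the jaws open and shut, and the axes are right-handed (so a half turn about z gives the same grasp; the last joint's range is limited). The gripper opens to 85 mm and grips with 20 to 120 N. Pads are 22 mm wide; open, the fingers measure 114 mm over their backs; the gripper's body (76 mm by 85 mm) begins 54 mm behind the grasp point. The pads swing forward as they close: fully open they stand 13 mm farther back than shut.
Start: joints at [-1.261, 0.276, 1.505, -0, 1.361, -0.121], TCP at [0.24, -0.522, 0.256] pointing down, gripper open.
Joint ranges: [-2.89, 2.89], [-0.75, 2.08], [0.22, 2.7], [-1.18, 4.32], [0.11, 2.71], [-2.7, 2.7]. Speed limits (rad/s): [2.57, 2.57, 3.14, 3.14, 3.14, 3.14].

## Interface

Orientations are given as a unit quaternion [w, x, y, z].
In Python, from rig import manip gives the robot as it stands. The module is installed in compiled form; this text tells all that it offers.
- The arm moves only by the tool send_rows, never from a script. Its argument "plan" is a list of rows, each an object with "linear": the shift along the tool's x, y, z in m, a list of three; "delta_rot": the turn, a rotation vector about the tool's x, y, z in degrees, a list of three; "fingers": the finger opening in m, from 0 to 0.0854. A call has 1 to 12 rows; each row shifts and turns the pose as measured when the row begins, along the tool's axes as they then stand; what a row does not reach is not made up. A row lasts 1/12 s, in which the tool goes at most 41.7 mm and 7.16 degrees, less where a joint would pass 70% of its speed; a pose out of reach is approached as far as the arm can. A call with a gripper value outside its range is refused whole. The fingers move at their own pace and stop on an object; "force" is the grip in N (left out, the last holds). Time passes only in rows, so rows that do not move let the fingers close. It gives the time, the measured TCP pose, the force and the opening at its end, in the units of the state.
- manip.get_state(): the state, without advancing time (a new reading comes with each control period).
- manip.get_image(name): name is "side" or "top" or "wrist"; returns the picture (400x640x3 uint8, red, green, blue); there is no depth.
- manip.camera_info(name): a dict with "K" (3x3 intrinsics, pixels), "dist" ([k1, k2, p1, p2, k3] as OpenCV has them; the pictures are not rectified), "rvec" (rotation vector, rad) and "tvec" (3), from world to camera coordinates, as OpenCV has them. Camera axes: x right, y down, z forward; pixel columns grow to the right and rows downward; lengths in m; the calibration is good to about 2 mm. A picture is of the moment at which its call begins: read the wrist's pose just before it. camera_info takes no time and is no camera call; for the wrist camera it gives the pose at the moment of the call.
- manip.sign_off(): hands the job in, once; it reports no verdict.
Trained networks look in the newest picture that a camera, given by its name, has taken for a name from the list of things; names that differ only in an ending like _2 or _b are one class to them, and where a whole thing is asked for, a point or a joint stands for the part that bears it (a point fixed in the world has none). Each returns a list of dicts, best first, with "p" (0 to 1); they miss things now and then, are a little off and sometimes report something else, mostly with a low value. They report only what shows in the picture. A call takes as long as a camera call. They do not tell look-alikes from the thing itself.
- manip.find_in(thing, camera): "extent" ([left, top, right, bottom] in pixels, round what is visible of it).
- manip.masks_of(thing, camera): "pixels" (400x640 bool, what is visible of it) and "extent" ([left, top, right, bottom] in pixels, round what is visible of it).
The state is a dict: "clock": time; "qpos": joint angles; "qd": joint speeds; "effort": joint torques, N m; "position": TCP position; "ee_rot": TCP orientation; "contact_force": force on the tool from outside, world axes, zero at the start; "moment": the same for the moment, N m; "width": finger opening in m.
Only numpy, scipy, OpenCV 4.12 (cv2) and the standard library are available. Lean on these libraries where they do the work, as an engineer would, in place of code of your own. Each camera call takes 0.05 s, during which the arm holds its last target. There are 200 camera calls.

## Task

The wooden plug in the pouring slot of the plaster mould has swollen tight, and a straight pull would only bring the whole mould up off the bench. Rock the plug to one side and the other along the length of the slot, easing it up a little each time, until it frees; the mould stays down on the bench where it stands. Finish while holding the plug upright just clear of the mould, a finger's breadth or two above its slot, still gripped and touching nothing else, so that the slot can be brushed out, and leave the things round about alone.

Things in the scene. Friction and masses are not known exactly. Their poses are not given: they have to be found in the camera images.
- mould: two-part plaster mould: a loose white block 130 (its x) x 210 (its y) x 72 mm high, 1.8 kg, standing on the bench, held together by two flat metal straps over its top, 41 mm either side of the middle. Origin: centre of its underside; z up. The pouring slot with the plug is in the middle of its top, long side along the mould's y
- slot_mouth (a point): centre of the slot's mouth, level with the mould's top face, 72 mm above its underside. Mouth 26 mm (mould's x) x 50 mm (y); a ledge 16 mm down carries the plug. The slot's two long faces grip the plug: together some 24 N against a straight pull, more than the mould weighs, but much less while the plug is turning between them
- plug: wooden plug, 87 mm tall, 0.1 kg, standing on the ledge in the slot, its axes along the mould's. Origin: centre of its underside, 56 mm above the mould's underside when home; z up. The lowest 27 mm are a tongue 26 (x) x 44 mm (y); 16 mm of it sit in the slot, tight in x, with 3 mm of play at each end in y
- plug_grip (a point): the place to take the plug: on its middle line 60 mm above its underside. The grip is a plain upright block 24 (plug's x) x 36 mm (y), from 27 to 87 mm above the underside; it can be taken across either way from above
- plug_top (a point): centre of the plug's top face, 87 mm above its underside. Rocking moves it along the mould's y: the plug tips on either end of its underside, about an axis along the mould's x, with room for 0.15 rad each way. Swings of 0.1 to 0.15 rad to either side, each raising it about 2 mm, work it out; raising it faster than it turns lifts the mould
- rib_wood: kidney-shaped wooden rib, 43 x 92 x 8 mm, lying on the bench in front of the mould; origin at the centre of its underside; a bystander
- pot: unfired straight-sided clay pot, 102 mm across and 118 mm high, to the left of the mould; origin at the centre of its underside; a bystander
- cup: small unfired clay cup, 63 mm across and 55 mm high, to the right of the mould; origin at the centre of its underside; a bystander
Not all that is in view belongs to the job. Leave any blue or pink look-alike of the plug alone.

How it is judged:
On the way, in this order (a step that is already met when the one before it is completed fails the run):
1. the plug, still in its slot, leans one way along the slot (its top towards the mould's +y) (angle between the z axis of plug and the z axis of mould, either way round above 0.04 rad and y of plug_top in the frame of mould above 0.003 m and z of plug in the frame of mould below 0.07 m).
2. the plug, still in its slot, leans the other way (its top towards the mould's -y) (angle between the z axis of plug and the z axis of mould, either way round above 0.04 rad and y of plug_top in the frame of mould below -0.003 m and z of plug in the frame of mould below 0.07 m).
3. the plug is out of the slot, clear above the mould (z of plug in the frame of slot_mouth above 0.004 m and contact force between plug and mould below 0.1 N), for 0.1 s.
At the end, for the whole second after the job is handed in: the robot holds the plug still and upright (within 0.15 rad) over the slot (within 25 mm), its underside 4 to 45 mm above the mould's top face, touching only the fingers; the mould rests flat on the bench within 40 mm of where it stood (all of step 3 and z of plug in the frame of slot_mouth below 0.045 m and horizontal distance between plug and slot_mouth below 0.025 m and angle between plug's own z axis and vertical below 0.15 rad and contact force between the fingers and plug above 1 N and linear speed of each of plug, mould below 0.02 m/s and height (world z) of mould below 0.003 m and angle between mould's own z axis and vertical below 0.03 rad and distance of mould from where it was at the start of the episode below 0.04 m); the arm keeps its last pose, push and grip.
It fails at once if the mould is lifted (more than 8 mm) or tipped (more than 0.08 rad) (height (world z) of mould above 0.008 m or angle between mould's own z axis and vertical above 0.08 rad).
It fails at once if the rib, the pot or the cup is pushed out of place (more than 30 mm) or the pot or cup is tipped (distance of any of rib_wood, pot, cup from where it was at the start of the episode above 0.03 m or angle between any of pot, cup's own z axis and vertical above 0.3 rad).
It also fails if it takes over 51 s, if anything falls off the work surface, if the arm or the gripper's body presses on something with over 40 N, if the wrist force passes 120 N, or if a joint passes its speed limit or range.

## Working session

There is one attempt and no reset: what is moved stays moved. The work goes in short steps, Python scripts to look and compute and a tool call to move; the robot and the scene stay as the last step left them, time stands still between calls to the robot, and variables do not carry over. Pictures are saved under pics/ and viewed, about 8 in all and at most 12, crops included, and the job is handed in when it is done.

Besides the shell and the picture viewer there is one more tool, called as name(argument=value, ...) on one line, values as JSON. send_rows: Moves the arm, as the interface text tells. Its arguments: {"type":"object","properties":{"plan":{"type":"array","items":{"type":"object","properties":{"linear":{"type":"array","items":{"type":"number"}},"delta_rot":{"type":"array","items":{"type":"number"}},"fingers":{"type":"number"}}}},"force":{"type":"number"}},"required":["plan"]}

```bash
mkdir -p pics; python3 - <<'E'
from rig import manip
import cv2,numpy as np
s=manip.get_state();print({k:np.round(v,3).tolist() for k,v in s.items()})
ims=[]
for c in ("top","side"):
    im=manip.get_image(c); cv2.imwrite(f"pics/{c}0.png",im[:,:,::-1])
    for t in ("mould","plug","pot","cup","rib_wood"):
        print(c,t,[(np.round(d["extent"]).tolist(),round(d["p"],2)) for d in manip.find_in(t,c)][:3])
    i=manip.camera_info(c);print(c,{k:np.round(v,3).tolist() for k,v in i.items()}, (-cv2.Rodrigues(np.array(i["rvec"]))[0].T@np.array(i["tvec"]).reshape(3)))
E
```

```text
{'clock': 0.0, 'qpos': [-1.261, 0.277, 1.506, -0.0, 1.361, -0.121], 'qd': [-0.001, -0.002, 0.001, -0.0, 0.001, -0.0], 'effort': [0.002, -41.677, -24.58, 0.0, 0.011, -0.0], 'position': [0.24, -0.522, 0.255], 'ee_rot': [-0.001, 0.842, -0.54, -0.001], 'contact_force': [1.33, -0.218, -0.267], 'moment': [-0.021, -0.009, -0.049], 'width': 0.085}
top mould []
top plug [([381.0, 229.0, 397.0, 239.0], 0.76), ([324.0, 196.0, 342.0, 209.0], 0.71), ([267.0, 196.0, 287.0, 204.0], 0.66)]
top pot [([182.0, 172.0, 231.0, 212.0], 0.88)]
top cup [([432.0, 208.0, 458.0, 229.0], 0.93)]
top rib_wood [([346.0, 234.0, 357.0, 264.0], 0.77)]
top {'K': [[421.253, 0.0, 327.096], [0.0, 421.253, 199.965], [0.0, 0.0, 1.0]], 'dist': [-0.082, 0.0, 0.0, 0.0, 0.0], 'rvec': [2.19, -2.16, 0.097], 'tvec': [0.015, 0.534, 1.176]} [0.42556722 0.02119941 1.21932845]
side mould [([297.0, 186.0, 356.0, 264.0], 0.73)]
side plug [([373.0, 232.0, 390.0, 267.0], 0.98), ([313.0, 247.0, 327.0, 294.0], 0.87), ([350.0, 170.0, 358.0, 200.0], 0.76)]
side pot [([276.0, 301.0, 334.0, 384.0], 0.68)]
side cup [([328.0, 148.0, 348.0, 170.0], 0.64)]
side rib_wood [([350.0, 214.0, 386.0, 225.0], 0.58)]
side {'K': [[415.287, 0.0, 318.99], [0.0, 415.287, 204.843], [0.0, 0.0, 1.0]], 'dist': [0.031, 0.0, 0.0, 0.0, 0.0], 'rvec': [0.03, -2.81, 1.329], 'tvec': [0.535, 0.073, 1.069]} [0.49406901 0.79636072 0.74549929]
```

```bash
python3 - <<'E'
import cv2,numpy as np
a=cv2.imread("pics/top0.png")[130:300,160:480];b=cv2.imread("pics/side0.png")[130:390,240:440]
a=cv2.resize(a,None,fx=2.5,fy=2.5,interpolation=2);cv2.imwrite("pics/a.png",a)
cv2.imwrite("pics/b.png",cv2.resize(b,None,fx=2.3,fy=2.3,interpolation=2))
E
```

```text
(no output)
```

View pics/a.png

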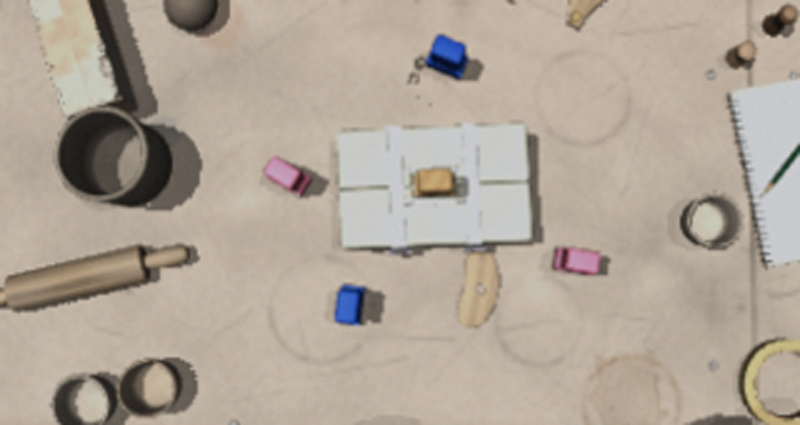

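View pics/b.png

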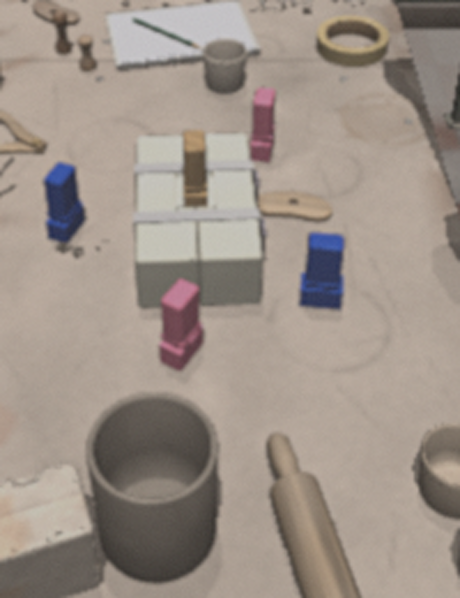

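The top view shows the white mould with crop corners at about (338,127), (527,124), (531,241) and (342,248). The tan plug's top is at about (435,180). Its long axis lies roughly along world y. Pink and blue look-alikes stand around the mould, and the rib lies just in front of it (image below).

```bash
cat > h.py <<'E'
import cv2,numpy as np
from rig import manip
def ray(c,uv,z,i=None):
    i=i or manip.camera_info(c); R=cv2.Rodrigues(np.array(i["rvec"],float))[0]; t=np.array(i["tvec"],float).reshape(3)
    n=cv2.undistortPoints(np.array(uv,float).reshape(-1,1,2),np.array(i["K"]),np.array(i["dist"])).reshape(-1,2)
    d=np.c_[n,np.ones(len(n))]@R; o=-R.T@t
    return o+d*((z-o[2])/d[:,2])[:,None]
E
python3 - <<'E'
from h import *
im=cv2.imread("pics/top0.png").astype(int)
f=lambda p:np.array(p)/2.5+[160,130]-.3
P=ray("top",f([(338,127),(527,124),(531,241),(342,248)]),.072);print(P.round(4),P.mean(0))
print(ray("top",f([(415,170),(452,168),(454,194),(418,197)]),.143).round(4))
# mould mask
m=(im.min(2)>185).astype(np.uint8);m[:, :290]=0;m[:,380:]=0;m[:170]=0;m[240:]=0
ys,xs=np.where(m);print(len(xs),xs.min(),xs.max(),ys.min(),ys.max())
r=cv2.minAreaRect(np.c_[xs,ys].astype(np.float32));b=cv2.boxPoints(r);Q=ray("top",b,.072);print(b,Q.round(4),Q.mean(0));
k=[np.linalg.norm(Q[i]-Q[i-1]) for i in range(4)];print(k)
# side view plug top: crop corners (183,132),(205,130)
g=lambda p:np.array(p)/2.3+[240,130]
print(ray("side",g([(194,135)]),.143))
for cam,t in (("top","rib_wood"),("top","cup"),("top","pot")): 
    manip.get_image(cam) if t=="rib_wood" else 0
    d=manip.find_in(t,cam)[0]["extent"];print(t,ray(cam,[d[:2],d[2:]],.0).round(3))
E
```

```text
[[ 0.5819  0.112   0.072 ]
 [ 0.5881 -0.0958  0.072 ]
 [ 0.4597 -0.1007  0.072 ]
 [ 0.4492  0.1049  0.072 ]] [0.51971165 0.00509007 0.072     ]
[[ 0.5288  0.0263  0.143 ]
 [ 0.5313 -0.0116  0.143 ]
 [ 0.5046 -0.014   0.143 ]
 [ 0.501   0.0229  0.143 ]]
2931 295 371 179 227
[[294.7482  180.69833]
 [369.69357 178.11401]
 [371.32065 225.29929]
 [296.37527 227.8836 ]] [[ 0.5813  0.1124  0.072 ]
 [ 0.5914 -0.0935  0.072 ]
 [ 0.4618 -0.0986  0.072 ]
 [ 0.452   0.1053  0.072 ]] [0.52161433 0.00638297 0.072     ]
[np.float64(0.12953468658510728), np.float64(0.2061805208656716), np.float64(0.12965944526744952), np.float64(0.20412888182207525)]
[[0.51953573 0.00106058 0.143     ]]
rib_wood [[ 0.444 -0.024  0.   ]
 [ 0.361 -0.062  0.   ]]
cup [[ 0.509 -0.279  0.   ]
 [ 0.448 -0.354  0.   ]]
pot [[0.61  0.454 0.   ]
 [0.503 0.298 0.   ]]
```

send_rows(plan=[{"linear": [-0.0245,-0.032,0],"delta_rot": [0,0,0],"fingers": 0.0854},{"linear": [-0.0245,-0.032,0],"delta_rot": [0,0,0],"fingers": 0.0854},{"linear": [-0.0245,-0.032,0],"delta_rot": [0,0,0],"fingers": 0.0854},{"linear": [-0.0245,-0.032,0],"delta_rot": [0,0,0],"fingers": 0.0854},{"linear": [-0.0245,-0.032,0],"delta_rot": [0,0,0],"fingers": 0.0854},{"linear": [-0.0245,-0.032,0],"delta_rot": [0,0,0],"fingers": 0.0854},{"linear": [-0.0245,-0.032,0],"delta_rot": [0,0,0],"fingers": 0.0854},{"linear": [-0.0245,-0.032,0],"delta_rot": [0,0,0],"fingers": 0.0854},{"linear": [-0.0245,-0.032,0],"delta_rot": [0,0,0],"fingers": 0.0854},{"linear": [-0.0245,-0.032,0],"delta_rot": [0,0,0],"fingers": 0.0854},{"linear": [0,0,0],"delta_rot": [0,0,7],"fingers": 0.0854},{"linear": [0,0,0],"delta_rot": [0,0,7],"fingers": 0.0854}], force=60)

```text
clock: 1.8
position: [0.4363, -0.1553, 0.2547]
ee_rot: [-0.0, 0.766, -0.643, 0.004]
contact_force: [-0.4, -0.5, 0.4]
width: 0.0854
```

```bash
cat >> h.py <<'E'
from scipy.spatial.transform import Rotation as Ro
def to(target,yaw_x=None):
    "tool-frame shift to target; tool x angle wanted"
    s=manip.get_state();q=s["ee_rot"];R=Ro.from_quat([q[1],q[2],q[3],q[0]]).as_matrix()
    print("t",round(s["clock"],2),"pos",np.round(s["position"],4),"shift",np.round(R.T@(np.array(target)-s["position"]),4),"q",np.round(s["qpos"],2))
    print("toolx ang",np.degrees(np.arctan2(R[1,0],R[0,0])).round(2),"toolz",R[:,2].round(4),"F",np.round(s["contact_force"],1),"w",round(s["width"],4))
E
python3 -c "
from h import *
to([.519,.006,.25])"
```

```text
t 1.8 pos [ 0.4363 -0.1553  0.2547] shift [-0.1446 -0.1093  0.0045] q [-0.49  0.1   1.73 -0.    1.3   0.91]
toolx ang -80.05 toolz [ 0.0061 -0.0047 -1.    ] F [-0.4 -0.5  0.4] w 0.0854
```

send_rows(plan=[{"linear": [-0.0289,-0.0219,0],"delta_rot": [0,0,0],"fingers": 0.0854},{"linear": [-0.0289,-0.0219,0],"delta_rot": [0,0,0],"fingers": 0.0854},{"linear": [-0.0289,-0.0219,0],"delta_rot": [0,0,0],"fingers": 0.0854},{"linear": [-0.0289,-0.0219,0],"delta_rot": [0,0,0],"fingers": 0.0854},{"linear": [-0.0289,-0.0219,0],"delta_rot": [0,0,0],"fingers": 0.0854},{"linear": [0,0,0],"delta_rot": [0,0,6.5],"fingers": 0.0854},{"linear": [0,0,0],"delta_rot": [0,0,0],"fingers": 0.0854}])

```text
clock: 2.38
position: [0.5247, 0.0147, 0.2552]
ee_rot: [-0.001, 0.725, -0.688, 0.006]
contact_force: [-0.3, -0.5, 1.3]
width: 0.0858
```

```bash
python3 -c "
from h import *
to([.519,.006,.25])
im=manip.get_image('wrist');i=manip.camera_info('wrist')
cv2.imwrite('pics/w1.png',im[:,:,::-1]);import pickle;pickle.dump(i,open('w1.pkl','wb'))
print([(d['extent'],d['p']) for d in manip.find_in('plug','wrist')])"
```

```text
t 2.38 pos [0.5247 0.0147 0.2552] shift [0.0084 0.0062 0.0052] q [-0.1   0.2   1.62 -0.01  1.32  1.42]
toolx ang -86.98 toolz [ 0.0108 -0.0065 -0.9999] F [-0.3 -0.5  1.3] w 0.0858
[([311.3, 176.6, 351.6, 224.0], 0.91), ([422.5, 226.4, 484.5, 278.9], 0.9), ([154.7, 146.2, 220.4, 193.2], 0.81), ([235.6, 254.1, 270.5, 313.1], 0.79), ([325.1, 18.4, 379.1, 73.6], 0.6)]
```

View pics/w1.png

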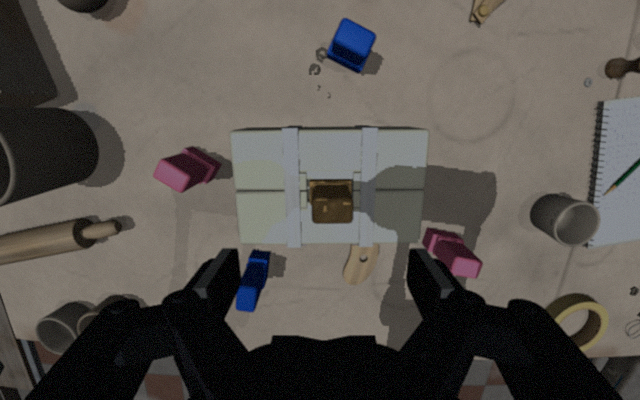

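The wrist view shows the mould's top, with corners at about (232,129), (428,129), (423,240) and (239,244). The plug's top face spans roughly (311,193) to (353,223).

```bash
python3 - <<'E'
from h import *
import pickle
i=pickle.load(open('w1.pkl','rb'));im=cv2.imread('pics/w1.png')
R=cv2.Rodrigues(np.array(i["rvec"]))[0];print("cam",-R.T@np.array(i["tvec"]).reshape(3),R[2])
print(ray('',[(232,129),(428,129),(423,241),(239,244)],.072,i).round(4))
print(ray('',[(311,195),(353,193),(353,222),(312,223)],.143,i).round(4))
cv2.imwrite('pics/w1c.png',cv2.resize(im[115:260,220:440],None,fx=3.6,fy=3.6,interpolation=2)*1)
E
```

```text
cam [0.59784515 0.02034937 0.37477499] [-0.28042937 -0.0217129  -0.95962905]
[[ 0.5787  0.1114  0.072 ]
 [ 0.5898 -0.0909  0.072 ]
 [ 0.464  -0.1048  0.072 ]
 [ 0.4493  0.1075  0.072 ]]
[[ 0.5324  0.0254  0.143 ]
 [ 0.536  -0.0096  0.143 ]
 [ 0.5102 -0.0117  0.143 ]
 [ 0.5075  0.0235  0.143 ]]
```

View pics/w1c.png

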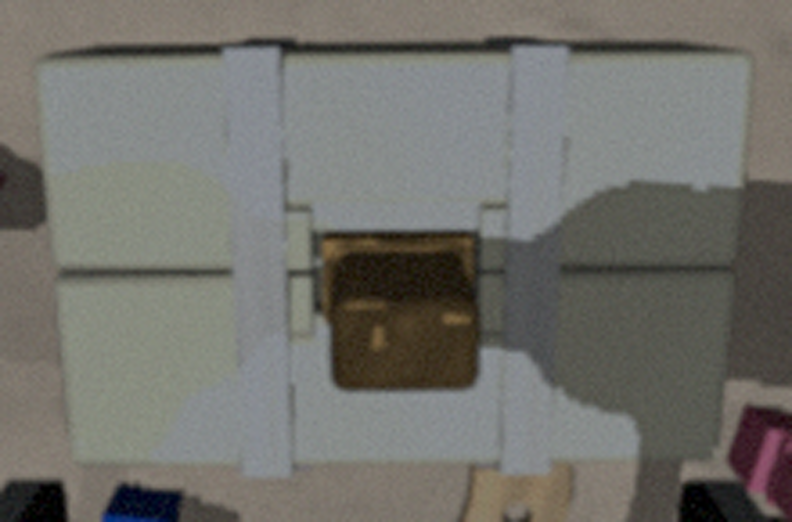

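The crop shows the plug's top face at crop (333,300)–(476,389), and the mould's top corners at (38,58), (750,52), (722,462) and (72,468).

```bash
python3 - <<'E'
from h import *
import pickle
i=pickle.load(open('w1.pkl','rb'))
f=lambda p:np.array(p)/3.6+[220,115]-.36
for p,z in (([(38,58),(750,52),(722,462),(72,468)],.072),([(333,300),(478,296),(476,388),(336,390)],.143),([(320,235),(476,233)],.083)):
    P=ray('',f(p),z,i);print(P.round(4),P.mean(0).round(4))
E
```

```text
[[ 0.5768  0.1133  0.072 ]
 [ 0.5897 -0.0909  0.072 ]
 [ 0.4614 -0.1019  0.072 ]
 [ 0.4485  0.1068  0.072 ]] [0.5191 0.0068 0.072 ]
[[ 0.5299  0.0244  0.143 ]
 [ 0.5327 -0.0093  0.143 ]
 [ 0.5098 -0.0108  0.143 ]
 [ 0.5075  0.0227  0.143 ]] [0.52   0.0067 0.143 ]
[[ 0.5316  0.03    0.083 ]
 [ 0.5346 -0.0149  0.083 ]] [0.5331 0.0076 0.083 ]
```

send_rows(plan=[{"linear": [0.008,0.006,0.0],"delta_rot": [-0.6,-0.4,0],"fingers": 0.0854},{"linear": [0,0,0.03],"delta_rot": [0,0,0],"fingers": 0.0854},{"linear": [0,0,0.03],"delta_rot": [0,0,0],"fingers": 0.0854},{"linear": [0,0,0],"delta_rot": [0,0,0],"fingers": 0.0854},{"linear": [0,0,0],"delta_rot": [0,0,0],"fingers": 0.0854}])

```text
clock: 2.9
position: [0.5169, -0.0023, 0.1964]
ee_rot: [0.0, 0.727, -0.687, 0.002]
contact_force: [0.3, -0.4, 0.3]
width: 0.0855
```

```bash
python3 -c "
from h import *
to([.5195,.0067,.122])"
```

```text
t 2.9 pos [ 0.5169 -0.0023  0.1964] shift [-0.009  -0.003   0.0744] q [-0.14  0.23  1.72 -0.    1.18  1.38]
toolx ang -86.76 toolz [ 0.0019 -0.0024 -1.    ] F [ 0.3 -0.4  0.3] w 0.0855
```

send_rows(plan=[{"linear": [-0.009,-0.003,0.0],"delta_rot": [0,0,0],"fingers": 0.0854},{"linear": [0,0,0],"delta_rot": [0,0,0],"fingers": 0.0854},{"linear": [0,0,0.024],"delta_rot": [0,0,0],"fingers": 0.0854},{"linear": [0,0,0.024],"delta_rot": [0,0,0],"fingers": 0.0854},{"linear": [0,0,0.02],"delta_rot": [0,0,0],"fingers": 0.0854},{"linear": [0,0,0],"delta_rot": [0,0,0],"fingers": 0.0854},{"linear": [0,0,0],"delta_rot": [0,0,0],"fingers": 0.0854},{"linear": [0,0,0],"delta_rot": [0,0,0],"fingers": 0.0854}])

```text
clock: 3.57
position: [0.5274, 0.0042, 0.1388]
ee_rot: [-0.006, 0.727, -0.687, 0.01]
contact_force: [0.2, -0.6, -0.8]
width: 0.0852
```

```bash
python3 -c "
from h import *
to([.5195,.0067,.122])
im=manip.get_image('side');cv2.imwrite('pics/s1.png',cv2.resize(im[130:290,270:420,::-1],None,fx=3.5,fy=3.5,interpolation=2))"
```

```text
t 3.57 pos [0.5274 0.0042 0.1388] shift [-0.0031  0.0082  0.0166] q [-0.12  0.29  1.8  -0.    1.03  1.39]
toolx ang -86.79 toolz [ 0.0224 -0.0053 -0.9997] F [ 0.2 -0.6 -0.8] w 0.0852
```

View pics/s1.png

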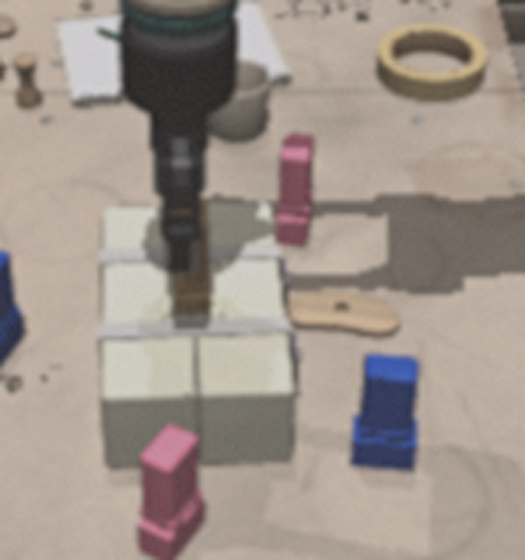

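The near finger stands beside the plug and is offset in world +x. The pose readings show the same offset. I'll correct slowly.

send_rows(plan=[{"linear": [-0.0015,0.004,0.0],"delta_rot": [-0.6,-0.2,0],"fingers": 0.0854},{"linear": [-0.0015,0.004,0],"delta_rot": [-0.6,-0.1,0],"fingers": 0.0854},{"linear": [0,0,0.004],"delta_rot": [0,0,0],"fingers": 0.0854},{"linear": [0,0,0.004],"delta_rot": [0,0,0],"fingers": 0.0854},{"linear": [0,0,0.004],"delta_rot": [0,0,0],"fingers": 0.0854},{"linear": [0,0,0.003],"delta_rot": [0,0,0],"fingers": 0.0854},{"linear": [0,0,0],"delta_rot": [0,0,0],"fingers": 0.0854},{"linear": [0,0,0],"delta_rot": [0,0,0],"fingers": 0.0854}])

```text
clock: 4.28
position: [0.5217, 0.0068, 0.1273]
ee_rot: [-0.002, 0.727, -0.687, 0.004]
contact_force: [0.1, 0.6, -0.5]
width: 0.0855
```

```bash
python3 -c "
from h import *
to([.5195,.0067,.122])"
```

```text
t 4.28 pos [0.5217 0.0068 0.1273] shift [-0.0001  0.0022  0.0053] q [-0.12  0.3   1.82 -0.    1.01  1.39]
toolx ang -86.75 toolz [ 0.0089 -0.0021 -1.    ] F [ 0.1  0.6 -0.5] w 0.0855
```

send_rows(plan=[{"linear": [0,0.002,0.0],"delta_rot": [-0.5,-0.1,0],"fingers": 0.0854},{"linear": [0,0,0.003],"delta_rot": [0,0,0],"fingers": 0.0854},{"linear": [0,0,0.003],"delta_rot": [0,0,0],"fingers": 0.0854},{"linear": [0,0,0],"delta_rot": [0,0,0],"fingers": 0.0854},{"linear": [0,0,0],"delta_rot": [0,0,0],"fingers": 0.05},{"linear": [0,0,0],"delta_rot": [0,0,0],"fingers": 0.045}])

```text
clock: 4.78
position: [0.5194, 0.0066, 0.1202]
ee_rot: [0.001, 0.727, -0.687, -0.0]
contact_force: [-0.2, -0.8, -0.6]
width: 0.064
```

```bash
python3 -c "
from h import *
to([.5195,.0067,.122])"
```

```text
t 4.78 pos [0.5194 0.0066 0.1202] shift [-0.0001 -0.0001 -0.0018] q [-0.12  0.31  1.83 -0.    1.01  1.39]
toolx ang -86.76 toolz [-1.8e-03 -6.0e-04 -1.0e+00] F [-0.2 -0.8 -0.6] w 0.064
```

Well centred. Now I'll close.

send_rows(plan=[{"linear": [0,0,0],"delta_rot": [0,0,0],"fingers": 0.042},{"linear": [0,0,0],"delta_rot": [0,0,0],"fingers": 0.038},{"linear": [0,0,0],"delta_rot": [0,0,0],"fingers": 0.034},{"linear": [0,0,0],"delta_rot": [0,0,0],"fingers": 0.02},{"linear": [0,0,0],"delta_rot": [0,0,0],"fingers": 0.02},{"linear": [0,0,0],"delta_rot": [0,0,0],"fingers": 0.02},{"linear": [0,0,0],"delta_rot": [0,0,0],"fingers": 0.02},{"linear": [0,0,0],"delta_rot": [0,0,0],"fingers": 0.02}], force=70)

```text
clock: 5.45
position: [0.5195, 0.0059, 0.1205]
ee_rot: [0.001, 0.727, -0.687, 0.0]
contact_force: [-0.4, -0.5, 0.2]
width: 0.0349
```

```bash
python3 -c "
from h import *
to([.5195,.0067,.122])"
```

```text
t 5.45 pos [0.5195 0.0059 0.1205] shift [-0.0008 -0.     -0.0015] q [-0.12  0.31  1.83 -0.    1.01  1.39]
toolx ang -86.75 toolz [-0.0012 -0.0016 -1.    ] F [-0.4 -0.5  0.2] w 0.0349
```

send_rows(plan=[{"linear": [-0.0013,0,-0.0004],"delta_rot": [0,1.15,0],"fingers": 0.02},{"linear": [-0.0013,0,-0.0004],"delta_rot": [0,1.15,0],"fingers": 0.02},{"linear": [-0.0013,0,-0.0004],"delta_rot": [0,1.15,0],"fingers": 0.02},{"linear": [-0.0013,0,-0.0004],"delta_rot": [0,1.15,0],"fingers": 0.02},{"linear": [-0.0013,0,-0.0004],"delta_rot": [0,1.15,0],"fingers": 0.02},{"linear": [-0.0013,0,-0.0004],"delta_rot": [0,1.15,0],"fingers": 0.02}])

```text
clock: 5.95
position: [0.5191, 0.0138, 0.1225]
ee_rot: [0.043, 0.725, -0.686, 0.045]
contact_force: [-0.4, -1.6, -0.5]
width: 0.035
```

```bash
cat >> h.py <<'E'
def st():
    s=manip.get_state();q=s["ee_rot"];R=Ro.from_quat([q[1],q[2],q[3],q[0]]).as_matrix()
    b=np.array(s["position"])+.0645*R[:,2]-[.5194,.0058,.072]
    c,n=np.cos(.057),np.sin(.057)
    up=-R[:,2]
    print("t",round(s["clock"],2),"underside mm x,y,z rel mouth",np.round([1e3*(c*b[0]+n*b[1]),1e3*(-n*b[0]+c*b[1]),1e3*b[2]],1),"lean+y",round(-n*up[0]+c*up[1],3),"lean x",round(c*up[0]+n*up[1],3),"F",np.round(s["contact_force"],1),"M",np.round(s["moment"],2),"w",round(s["width"],4))
E
python3 -c "
from h import *
st()"
```

```text
t 5.95 underside mm x,y,z rel mouth [  0.    0.  -13.5] lean+y 0.124 lean x 0.002 F [-0.4 -1.6 -0.5] M [0.25 0.07 0.19] w 0.035
```

send_rows(plan=[{"linear": [0.0013,0,-0.0002],"delta_rot": [0,-1.17,0],"fingers": 0.02},{"linear": [0.0013,0,-0.0002],"delta_rot": [0,-1.17,0],"fingers": 0.02},{"linear": [0.0013,0,-0.0002],"delta_rot": [0,-1.17,0],"fingers": 0.02},{"linear": [0.0013,0,-0.0002],"delta_rot": [0,-1.17,0],"fingers": 0.02},{"linear": [0.0013,0,-0.0002],"delta_rot": [0,-1.17,0],"fingers": 0.02},{"linear": [0.0013,0,-0.0002],"delta_rot": [0,-1.17,0],"fingers": 0.02},{"linear": [0.0013,0,-0.0002],"delta_rot": [0,-1.17,0],"fingers": 0.02},{"linear": [0.0013,0,-0.0002],"delta_rot": [0,-1.17,0],"fingers": 0.02},{"linear": [0.0013,0,-0.0002],"delta_rot": [0,-1.17,0],"fingers": 0.02},{"linear": [0.0013,0,-0.0002],"delta_rot": [0,-1.17,0],"fingers": 0.02},{"linear": [0.0013,0,-0.0002],"delta_rot": [0,-1.17,0],"fingers": 0.02},{"linear": [0.0013,0,-0.0002],"delta_rot": [0,-1.17,0],"fingers": 0.02}])

```text
clock: 6.95
position: [0.5198, 0.0001, 0.1229]
ee_rot: [-0.043, 0.726, -0.685, -0.047]
contact_force: [-0.0, 0.4, -1.9]
width: 0.0351
```

```bash
python3 -c "
from h import *
st()"
```

```text
t 6.95 underside mm x,y,z rel mouth [ -0.    2.5 -13.1] lean+y -0.128 lean x 0.002 F [-0.   0.4 -1.9] M [-0.35 -0.   -0.01] w 0.0351
```

send_rows(plan=[{"linear": [-0.0013,0,-0.0004],"delta_rot": [0,1.17,0],"fingers": 0.02},{"linear": [-0.0013,0,-0.0004],"delta_rot": [0,1.17,0],"fingers": 0.02},{"linear": [-0.0013,0,-0.0004],"delta_rot": [0,1.17,0],"fingers": 0.02},{"linear": [-0.0013,0,-0.0004],"delta_rot": [0,1.17,0],"fingers": 0.02},{"linear": [-0.0013,0,-0.0004],"delta_rot": [0,1.17,0],"fingers": 0.02},{"linear": [-0.0013,0,-0.0004],"delta_rot": [0,1.17,0],"fingers": 0.02},{"linear": [-0.0013,0,-0.0004],"delta_rot": [0,1.17,0],"fingers": 0.02},{"linear": [-0.0013,0,-0.0004],"delta_rot": [0,1.17,0],"fingers": 0.02},{"linear": [-0.0013,0,-0.0004],"delta_rot": [0,1.17,0],"fingers": 0.02},{"linear": [-0.0013,0,-0.0004],"delta_rot": [0,1.17,0],"fingers": 0.02},{"linear": [-0.0013,0,-0.0004],"delta_rot": [0,1.17,0],"fingers": 0.02},{"linear": [-0.0013,0,-0.0004],"delta_rot": [0,1.17,0],"fingers": 0.02}])

```text
clock: 7.95
position: [0.519, 0.0146, 0.1232]
ee_rot: [0.044, 0.725, -0.686, 0.044]
contact_force: [0.3, -2.1, -3.4]
width: 0.0349
```

```bash
python3 -c "
from h import *
st()"
```

```text
t 7.95 underside mm x,y,z rel mouth [ -0.1   0.8 -12.8] lean+y 0.125 lean x 0.004 F [ 0.3 -2.1 -3.4] M [ 0.06 -0.15  0.06] w 0.0349
```

send_rows(plan=[{"linear": [0.0014,0,-0.0008],"delta_rot": [0,-1.17,0],"fingers": 0.02},{"linear": [0.0014,0,-0.0008],"delta_rot": [0,-1.17,0],"fingers": 0.02},{"linear": [0.0014,0,-0.0008],"delta_rot": [0,-1.17,0],"fingers": 0.02},{"linear": [0.0014,0,-0.0008],"delta_rot": [0,-1.17,0],"fingers": 0.02},{"linear": [0.0014,0,-0.0008],"delta_rot": [0,-1.17,0],"fingers": 0.02},{"linear": [0.0014,0,-0.0008],"delta_rot": [0,-1.17,0],"fingers": 0.02},{"linear": [0.0014,0,-0.0008],"delta_rot": [0,-1.17,0],"fingers": 0.02},{"linear": [0.0014,0,-0.0008],"delta_rot": [0,-1.17,0],"fingers": 0.02},{"linear": [0.0014,0,-0.0008],"delta_rot": [0,-1.17,0],"fingers": 0.02},{"linear": [0.0014,0,-0.0008],"delta_rot": [0,-1.17,0],"fingers": 0.02},{"linear": [0.0014,0,-0.0008],"delta_rot": [0,-1.17,0],"fingers": 0.02},{"linear": [0.0014,0,-0.0008],"delta_rot": [0,-1.17,0],"fingers": 0.02}])

```text
clock: 8.95
position: [0.5199, 0.0005, 0.1248]
ee_rot: [-0.042, 0.726, -0.685, -0.05]
contact_force: [0.3, 0.2, -4.9]
width: 0.035
```

```bash
python3 -c "
from h import *
st()"
```

```text
t 8.95 underside mm x,y,z rel mouth [ -0.3   3.  -11.1] lean+y -0.13 lean x 0.007 F [ 0.3  0.2 -4.9] M [-0.25 -0.26 -0.09] w 0.035
```

send_rows(plan=[{"linear": [-0.0012,0,-0.0009],"delta_rot": [0.03,1.17,0],"fingers": 0.02},{"linear": [-0.0012,0,-0.0009],"delta_rot": [0.03,1.17,0],"fingers": 0.02},{"linear": [-0.0012,0,-0.0009],"delta_rot": [0.03,1.17,0],"fingers": 0.02},{"linear": [-0.0012,0,-0.0009],"delta_rot": [0.03,1.17,0],"fingers": 0.02},{"linear": [-0.0012,0,-0.0009],"delta_rot": [0.03,1.17,0],"fingers": 0.02},{"linear": [-0.0012,0,-0.0009],"delta_rot": [0.03,1.17,0],"fingers": 0.02},{"linear": [-0.0012,0,-0.0009],"delta_rot": [0.03,1.17,0],"fingers": 0.02},{"linear": [-0.0012,0,-0.0009],"delta_rot": [0.03,1.17,0],"fingers": 0.02},{"linear": [-0.0012,0,-0.0009],"delta_rot": [0.03,1.17,0],"fingers": 0.02},{"linear": [-0.0012,0,-0.0009],"delta_rot": [0.03,1.17,0],"fingers": 0.02},{"linear": [-0.0012,0,-0.0009],"delta_rot": [0.03,1.17,0],"fingers": 0.02},{"linear": [-0.0012,0,-0.0009],"delta_rot": [0.03,1.17,0],"fingers": 0.02}])

```text
clock: 9.95
position: [0.5185, 0.0164, 0.1268]
ee_rot: [0.048, 0.726, -0.685, 0.05]
contact_force: [1.3, -2.7, -8.4]
width: 0.0351
```

```bash
python3 -c "
from h import *
st()"
```

```text
t 9.95 underside mm x,y,z rel mouth [-0.4  1.7 -9.1] lean+y 0.139 lean x 0.002 F [ 1.3 -2.7 -8.4] M [ 0.03 -0.3   0.  ] w 0.0351
```

send_rows(plan=[{"linear": [0.0015,0,-0.0008],"delta_rot": [0,-1.2,0],"fingers": 0.02},{"linear": [0.0015,0,-0.0008],"delta_rot": [0,-1.2,0],"fingers": 0.02},{"linear": [0.0015,0,-0.0008],"delta_rot": [0,-1.2,0],"fingers": 0.02},{"linear": [0.0015,0,-0.0008],"delta_rot": [0,-1.2,0],"fingers": 0.02},{"linear": [0.0015,0,-0.0008],"delta_rot": [0,-1.2,0],"fingers": 0.02},{"linear": [0.0015,0,-0.0008],"delta_rot": [0,-1.2,0],"fingers": 0.02},{"linear": [0.0015,0,-0.0008],"delta_rot": [0,-1.2,0],"fingers": 0.02},{"linear": [0.0015,0,-0.0008],"delta_rot": [0,-1.2,0],"fingers": 0.02},{"linear": [0.0015,0,-0.0008],"delta_rot": [0,-1.2,0],"fingers": 0.02},{"linear": [0.0015,0,-0.0008],"delta_rot": [0,-1.2,0],"fingers": 0.02},{"linear": [0.0015,0,-0.0008],"delta_rot": [0,-1.2,0],"fingers": 0.02},{"linear": [0.0015,0,-0.0008],"delta_rot": [0,-1.2,0],"fingers": 0.02}])

```text
clock: 10.95
position: [0.5193, 0.0025, 0.1294]
ee_rot: [-0.034, 0.728, -0.684, -0.037]
contact_force: [1.1, 0.9, -6.9]
width: 0.0354
```

```bash
python3 -c "
from h import *
st()
im=manip.get_image('side');cv2.imwrite('pics/s2.png',cv2.resize(im[130:290,270:420,::-1],None,fx=3.5,fy=3.5,interpolation=2))"
```

```text
t 10.95 underside mm x,y,z rel mouth [-0.4  3.3 -6.8] lean+y -0.101 lean x 0.001 F [ 1.1  0.9 -6.9] M [-0.28 -0.31 -0.19] w 0.0354
```

View pics/s2.png

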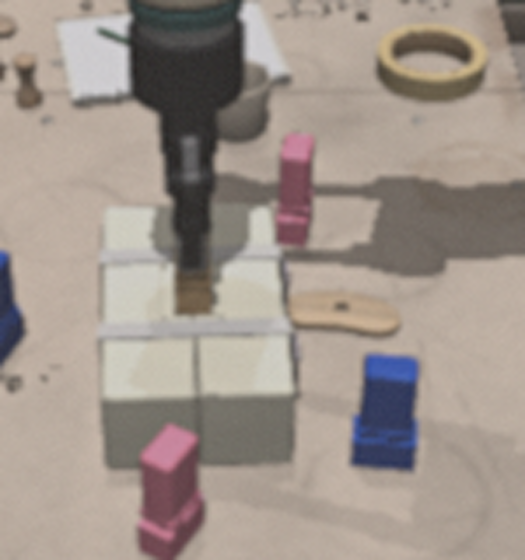

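The mould sits exactly where it did and the plug is held between the fingers. I'll continue rocking.

send_rows(plan=[{"linear": [-0.0011,0,-0.0009],"delta_rot": [0,1.1,0],"fingers": 0.02},{"linear": [-0.0011,0,-0.0009],"delta_rot": [0,1.1,0],"fingers": 0.02},{"linear": [-0.0011,0,-0.0009],"delta_rot": [0,1.1,0],"fingers": 0.02},{"linear": [-0.0011,0,-0.0009],"delta_rot": [0,1.1,0],"fingers": 0.02},{"linear": [-0.0011,0,-0.0009],"delta_rot": [0,1.1,0],"fingers": 0.02},{"linear": [-0.0011,0,-0.0009],"delta_rot": [0,1.1,0],"fingers": 0.02},{"linear": [-0.0011,0,-0.0009],"delta_rot": [0,1.1,0],"fingers": 0.02},{"linear": [-0.0011,0,-0.0009],"delta_rot": [0,1.1,0],"fingers": 0.02},{"linear": [-0.0011,0,-0.0009],"delta_rot": [0,1.1,0],"fingers": 0.02},{"linear": [-0.0011,0,-0.0009],"delta_rot": [0,1.1,0],"fingers": 0.02},{"linear": [-0.0011,0,-0.0009],"delta_rot": [0,1.1,0],"fingers": 0.02}])

```text
clock: 11.92
position: [0.5182, 0.0178, 0.1318]
ee_rot: [0.048, 0.727, -0.683, 0.051]
contact_force: [1.4, -2.1, -9.5]
width: 0.0352
```

```bash
python3 -c "
from h import *
st()"
```

```text
t 11.92 underside mm x,y,z rel mouth [-0.5  3.  -4.1] lean+y 0.14 lean x -0.001 F [ 1.4 -2.1 -9.5] M [ 0.11 -0.41 -0.2 ] w 0.0352
```

send_rows(plan=[{"linear": [0.0017,0,-0.0008],"delta_rot": [0,-1.2,0],"fingers": 0.02},{"linear": [0.0017,0,-0.0008],"delta_rot": [0,-1.2,0],"fingers": 0.02},{"linear": [0.0017,0,-0.0008],"delta_rot": [0,-1.2,0],"fingers": 0.02},{"linear": [0.0017,0,-0.0008],"delta_rot": [0,-1.2,0],"fingers": 0.02},{"linear": [0.0017,0,-0.0008],"delta_rot": [0,-1.2,0],"fingers": 0.02},{"linear": [0.0017,0,-0.0008],"delta_rot": [0,-1.2,0],"fingers": 0.02},{"linear": [0.0017,0,-0.0008],"delta_rot": [0,-1.2,0],"fingers": 0.02},{"linear": [0.0017,0,-0.0008],"delta_rot": [0,-1.2,0],"fingers": 0.02},{"linear": [0.0017,0,-0.0008],"delta_rot": [0,-1.2,0],"fingers": 0.02},{"linear": [0.0017,0,-0.0008],"delta_rot": [0,-1.2,0],"fingers": 0.02},{"linear": [0.0017,0,-0.0008],"delta_rot": [0,-1.2,0],"fingers": 0.02},{"linear": [0.0017,0,-0.0008],"delta_rot": [0,-1.2,0],"fingers": 0.02}])

```text
clock: 12.92
position: [0.5187, 0.0037, 0.1354]
ee_rot: [-0.031, 0.732, -0.68, -0.032]
contact_force: [1.0, 2.1, -6.7]
width: 0.0352
```

```bash
python3 -c "
from h import *
st()"
```

```text
t 12.92 underside mm x,y,z rel mouth [-0.8  3.8 -0.9] lean+y -0.09 lean x -0.001 F [ 1.   2.1 -6.7] M [-0.03 -0.31 -0.  ] w 0.0352
```

send_rows(plan=[{"linear": [-0.0009,0,-0.0009],"delta_rot": [0,1.1,0],"fingers": 0.02},{"linear": [-0.0009,0,-0.0009],"delta_rot": [0,1.1,0],"fingers": 0.02},{"linear": [-0.0009,0,-0.0009],"delta_rot": [0,1.1,0],"fingers": 0.02},{"linear": [-0.0009,0,-0.0009],"delta_rot": [0,1.1,0],"fingers": 0.02},{"linear": [-0.0009,0,-0.0009],"delta_rot": [0,1.1,0],"fingers": 0.02},{"linear": [-0.0009,0,-0.0009],"delta_rot": [0,1.1,0],"fingers": 0.02},{"linear": [-0.0009,0,-0.0009],"delta_rot": [0,1.1,0],"fingers": 0.02},{"linear": [-0.0009,0,-0.0009],"delta_rot": [0,1.1,0],"fingers": 0.02},{"linear": [-0.0009,0,-0.0009],"delta_rot": [0,1.1,0],"fingers": 0.02}])

```text
clock: 13.67
position: [0.5171, 0.0154, 0.1426]
ee_rot: [0.036, 0.732, -0.679, 0.041]
contact_force: [-0.2, -0.7, -1.3]
width: 0.0352
```

```bash
python3 -c "
from h import *
st()"
```

```text
t 13.67 underside mm x,y,z rel mouth [-1.5  2.8  6.4] lean+y 0.108 lean x -0.005 F [-0.2 -0.7 -1.3] M [ 0.1   0.04 -0.04] w 0.0352
```

send_rows(plan=[{"linear": [0,0,-0.002],"delta_rot": [0,0,0],"fingers": 0.02},{"linear": [0,0,-0.002],"delta_rot": [0,0,0],"fingers": 0.02},{"linear": [0.0014,0,-0.002],"delta_rot": [-0.04,-1.0,0],"fingers": 0.02},{"linear": [0.0014,0,-0.002],"delta_rot": [-0.04,-1.0,0],"fingers": 0.02},{"linear": [0.0014,0,-0.002],"delta_rot": [-0.04,-1.0,0],"fingers": 0.02},{"linear": [0.0014,0,-0.002],"delta_rot": [-0.04,-1.0,0],"fingers": 0.02},{"linear": [0.0014,0,-0.002],"delta_rot": [-0.04,-1.0,0],"fingers": 0.02},{"linear": [0.0014,0,0],"delta_rot": [-0.04,-0.8,0],"fingers": 0.02},{"linear": [0,0,0],"delta_rot": [0,0,0],"fingers": 0.02},{"linear": [0,0,0],"delta_rot": [0,0,0],"fingers": 0.02},{"linear": [0,0,0],"delta_rot": [0,0,0],"fingers": 0.02},{"linear": [0,0,0],"delta_rot": [0,0,0],"fingers": 0.02}])

```text
clock: 14.67
position: [0.5182, 0.0069, 0.1616]
ee_rot: [-0.0, 0.734, -0.679, 0.003]
contact_force: [-0.2, -0.2, -0.9]
width: 0.0354
```

```bash
python3 -c "
from h import *
st()
im=manip.get_image('side');cv2.imwrite('pics/s3.png',cv2.resize(im[130:290,270:420,::-1],None,fx=3.5,fy=3.5,interpolation=2))"
```

```text
t 14.67 underside mm x,y,z rel mouth [-0.8  0.9 25.1] lean+y 0.004 lean x -0.004 F [-0.2 -0.2 -0.9] M [-0.02 -0.04 -0.04] w 0.0354
```

View pics/s3.png

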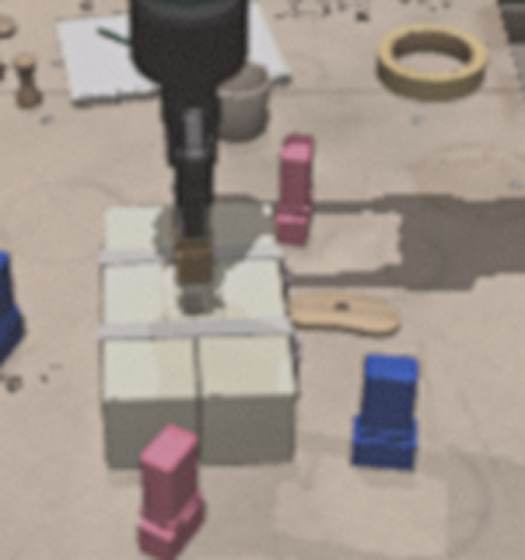

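The plug hangs clear above the open slot and the mould hasn't moved. It has settled, so I'll hand in.

```bash
python3 -c "
from h import *
st()
print(np.abs(manip.get_state()['qd']).max())
manip.sign_off()"
```

```text
t 14.72 underside mm x,y,z rel mouth [-0.9  1.1 25.1] lean+y 0.004 lean x -0.004 F [ 0.3  0.8 -1.1] M [-0.03 -0.02 -0.01] w 0.0349
0.007564098385187157
the job is handed in; nothing more can be done
```

The plug is out of the slot and held upright above it, and I've handed the job in. No verdict was reported.

I gripped the plug across its 36 mm side and rocked it along the slot eight times, mostly 0.12–0.14 rad to either side (0.09–0.10 rad on two of the later ones), until it came free. The two middle swings that barely raised it needed a slightly stronger lift on the later ones.

**Last checks, at 14.7 s on the clock:**
- **Height and position:** the plug's underside is about 25 mm above the slot mouth, within about 1.5 mm of its centre sideways.
- **Upright:** it leans less than 0.01 rad, and the arm is nearly still.
- **Contact:** the force on the tool is about 1 N, which is just the plug's weight. The fingers stand at 35 mm, so the grip is holding.
- **Surroundings:** in the last side picture the mould, rib and nearby look-alikes are where they were before the pull. The pot was outside the frame, and the arm partly hid the cup.

The slot position I measured may be a few millimetres off along its length. During the swings the underside read up to 3.8 mm off centre, slightly more than the 3 mm of play. The pictures can't show which end of the mould is +y, but the repeated swings give the required order either way round.

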